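Tip the ruby chocolate carton into the laying-down frame

ROBOT

A 6-joint arm with a two-finger parallel gripper is mounted at the origin on the work surface. World frame = base frame: x ahead of the robot, y to its left, z up, the work surface at z = 0. Lengths are in mm, angles in rad, forces in N, time in s.
With the tool pointing down it reaches from about 400 to 825 mm from the base axis. Payload 7 kg.
Tool frame: the origin (TCP) lies on the centre line of the jaws, within the pads' length; the fingertips stand 14 mm ahead of it and the grasp point (between the pads) lies 5 mm behind it; z points along the fingers, y is the line along which they close (so a half turn about z gives the same grasp; the last joint's range is limited). The gripper opens to 88 mm and grips with 3 to 60 N. Pads are 19 mm wide; open, the fingers measure 130 mm over their backs; the gripper's body (78 mm by 193 mm) begins 47 mm behind the grasp point.
Start: joints at [-1.036, 0.359, 0.012, 0, -1.224, -0.288], TCP at [164.878, -654.531, 206.961] pointing down, gripper open.
Joint ranges: [-3.07, 3.07], [-1.43, 2.12], [-1.02, 1.25], [-3.03, 1.67], [-3.05, -0], [-3.03, 3.03]. Speed limits (rad/s): [2.39, 2.39, 3.01, 3.14, 3.14, 3.14].

INTERFACE

Orientations are given as a rotation vector (axis times angle).
In Python, from plant import get_state, snapshot, camera_model, job_done gives the robot as it stands.
- The arm moves only by the tool drive_tool, never from a script. Its argument "increments" is a list that holds one entry, the list of rows, each a list of 7 numbers: the shift along the tool's x, y, z normalised to -1 to 1, where 1 is 0.3 m, then the turn, a rotation vector about the tool's x, y, z normalised to -1 to 1, where 1 is 90 degrees, then the opening, from 0 (shut) to 1 (fully open). A call has 1 to 12 rows; each row is the pose to reach, as a shift and turn from the pose commanded when the call began, along the tool's axes at that moment; what a row does not reach only later rows make up. A row lasts 1/10 s, in which the tool goes at most 50 mm and 8.59 degrees, less where a joint would pass 70% of its speed; a pose out of reach is approached as far as the arm can. A call with a number of a shift or a turn outside -1 to 1 is refused whole. A call with a gripper value outside its range is refused whole. The fingers move at their own pace and stop on an object; the grip force is fixed at half the most. Time passes only in rows, so rows that repeat a pose let the fingers close. It gives the time, the measured TCP pose, the force, the opening and the grip force at its end, in the units of the state.
- get_state(): the state, without advancing time (a new reading comes with each control period).
- snapshot(name): name is "scene" or "top"; returns the picture (400x640x3 uint8, blue, green, red); there is no depth.
- camera_model(name): a dict with "mtx" (3x3 intrinsics, pixels), "R" (3x3) and "t" (3): a world point X has camera coordinates R X + t. Camera axes: x right, y down, z forward; pixel columns grow to the right and rows downward; lengths in mm; the calibration is good to about 2 mm. A picture is of the moment at which its call begins. camera_model takes no time and is no camera call.
- job_done(): hands the job in; it is judged then, once.
The state is a dict: "clock": time; "q": joint angles; "joint_vel": joint speeds; "joint_efforts": joint torques, N m; "position": TCP position; "tool_rot": TCP orientation; "force": force on the tool from outside, world axes, zero at the start; "ft_torque": the same for the moment, N m; "gripper_width": opening from 0.0 (shut) to 1.0 (fully open); "grip_force": force on a finger pad.
Only numpy, scipy, OpenCV 4.12 (cv2) and the standard library are available. Lean on these libraries where they do the work, as an engineer would, in place of code of your own. Each camera call takes 0.05 s, during which the arm holds its last target. There are 200 camera calls.

TASK

Push the standing ruby-red chocolate carton high up with the fingertips, so that it tips over its bottom edge without sliding along first, and comes to lie flat on its broad face, wholly inside the violet frame marked on the marble slab. Only push it, do not pick it up or carry it, and leave the dark carton, the cocoa tin and the ribbon spool standing where they are.

Things in the scene. Friction and masses are not known exactly. Their poses are not given: they have to be found in the camera images.
- ruby_carton: ruby-red gift carton with a cream band and patch, 140 mm tall, 80 wide, 32 thick, about 0.16 kg (varies), loose, standing upright across one short side of the violet frame. Origin: centre of its underside; x through the thickness (+x: the broad face towards the frame, within 4 degrees of the frame's x), y along the width, z up the height
- carton_centre (a point): middle of the ruby carton (70 mm up its height). Pushed on its -x face 100 to 135 mm above the slab, along +x, the carton tips about its lower +x edge, which slips only some mm; past 0.22 rad of lean it falls by itself and lies from that edge onwards, in the frame. Pushed low it slides instead (friction on marble about 0.5 to 0.7)
- foot_left (a point): point on the ruby carton, half-way through its thickness, at the left end of its bottom edge (body y = +40 mm, z = 0 mm)
- foot_right (a point): point on the ruby carton, half-way through its thickness, at the right end of its bottom edge (body y = -40 mm, z = 0 mm)
- top_left (a point): point on the ruby carton, half-way through its thickness, at the left end of its top edge (body y = +40 mm, z = 140 mm)
- top_right (a point): point on the ruby carton, half-way through its thickness, at the right end of its top edge (body y = -40 mm, z = 140 mm)
- frame (a point): centre of the violet frame, on the marble's top face: a flat rectangle drawn on the marble, outer size 190 mm along its x by 130 mm along its y, line 6 mm wide; the ruby carton stands at its -x side (about x = -86 mm) and should fall along +x. The frame's heading in the room may be anything
- slab: fixed white marble packing slab, 360 mm (x) by 320 mm (y), 12 mm thick on the table top; origin under its centre, axes those of the frame
- dark_carton: dark brown carton with a gold band, same size as the ruby one, standing on the slab beside the frame; origin at the centre of its underside. Leave alone
- cocoa_tin: green round tin with a cream label, 60 mm across, 85 mm tall, standing on the slab beside the frame; origin at the centre of its underside. Leave alone
- ribbon_spool: violet ribbon on a cardboard spool, 60 mm across, 40 mm tall, standing on end on the slab beside the frame; origin at the centre of its underside. Leave alone
Not all that is in view belongs to the job. What is shaped like the ruby_carton but blue is not meant.

How it is judged:
By the outcome, as a careful person would: the job done as asked, in the order asked, and still so for the second after the job is handed in, with the robot touching nothing.
It also fails if it takes over 32 s, if anything falls off the work surface, if the arm or the gripper's body presses on something with over 40 N, if the wrist force passes 120 N, or if a joint passes its speed limit or range.

## Working session

There is one attempt and no reset: what is moved stays moved. The work goes in short steps, Python scripts to look and compute and a tool call to move; the robot and the scene stay as the last step left them, time stands still between calls to the robot, and variables do not carry over. Pictures are saved under pics/ and viewed, at most 10 in all, crops included, and the job is handed in when it is done.

Besides the shell and the picture viewer there is one more tool, called in YAML: its name, and indented under it one key for each argument. drive_tool: Moves the arm, as the interface text tells. Its arguments: {"type":"object","properties":{"increments":{"type":"array"}},"required":["increments"]}

```bash
mkdir -p pics
python3 - <<'E'
from plant import *
import cv2
for n in("scene","top"):
    cv2.imwrite(f"pics/{n}0.png",snapshot(n)); m=camera_model(n); print(n,m["mtx"],-m["R"].T@m["t"])
s=get_state();print(s)
E
```

```text
scene [[400.89918146   0.         316.64852192]
 [  0.         400.89918146 204.16990667]
 [  0.           0.           1.        ]] [ 842.53309394 -500.8600247   750.77911786]
top [[499.22740521   0.         318.60518848]
 [  0.         499.22740521 193.60486617]
 [  0.           0.           1.        ]] [ 353.80391527  -15.00396339 1186.30738723]
{'clock': 0.1, 'q': array([-1.03590019e+00,  3.59324190e-01,  1.11340542e-02, -3.00972117e-04,
       -1.22411625e+00, -2.88085846e-01]), 'joint_vel': array([-0.00040992, -0.00182973,  0.0017925 ,  0.00117047, -0.00125314,
        0.00034298]), 'joint_efforts': array([ 1.83101965e-03, -5.84164381e+01,  2.93755603e+01,  7.01540351e+00,
        1.01729447e-02, -6.21531558e-05]), 'position': array([ 164.74748661, -654.08954518,  206.10485041]), 'tool_rot': array([ 3.86503185e-01, -3.11737854e+00, -2.35153637e-03]), 'force': array([0.01351882, 0.45502703, 0.14813515]), 'ft_torque': array([0.03053299, 0.05222018, 0.0363271 ]), 'grip_force': 0.0, 'gripper_width': 1.0025435372288125}
```

View pics/scene0.png

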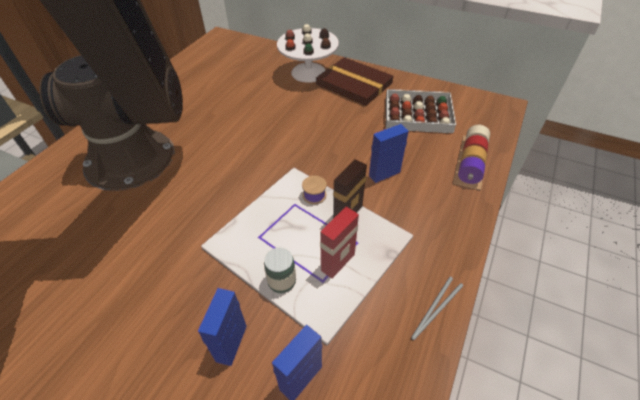

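View pics/top0.png

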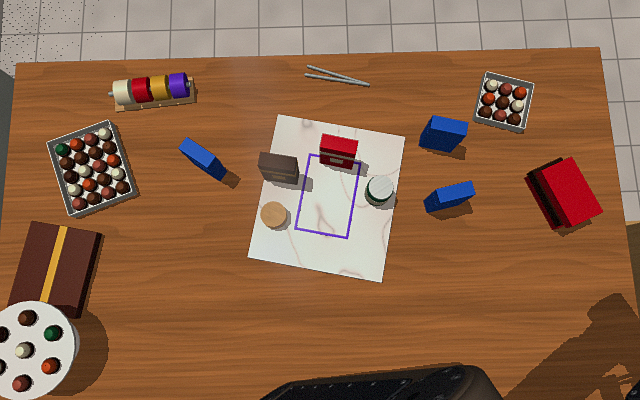

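The top view shows the ruby carton at about (338,150), the frame corners near (312,154), (362,162), (347,238) and (296,229), the dark carton at (278,166) and the tin at (380,190). The carton should fall downward in the picture, towards the robot.

```bash
cat > h.py <<'E'
from plant import *
import cv2,numpy as np
def ray(n,px,z):
    m=camera_model(n);c=-m["R"].T@m["t"]
    p=np.atleast_2d(px).astype(float)
    d=(m["R"].T@np.linalg.inv(m["mtx"])@np.c_[p,np.ones(len(p))].T).T
    return c+d*((z-c[2])/d[:,2])[:,None]
def proj(n,X):
    m=camera_model(n);x=(m["mtx"]@(m["R"]@np.atleast_2d(X).T+m["t"].reshape(3,1))).T
    return x[:,:2]/x[:,2:]
E
python3 - <<'E'
from h import *
np.set_printoptions(precision=1,suppress=True)
im=cv2.imread("pics/top0.png");hsv=cv2.cvtColor(im,cv2.COLOR_BGR2HSV)
H,S,V=cv2.split(hsv)
roi=np.zeros(H.shape,bool);roi[112:285,245:410]=1
# slab
def rect(mask,z,name):
    cs,_=cv2.findContours(mask.astype(np.uint8),cv2.RETR_EXTERNAL,cv2.CHAIN_APPROX_NONE)
    c=max(cs,key=cv2.contourArea);c=cv2.convexHull(c)[:,0]
    w=ray("top",c,z)[:,:2].astype(np.float32)
    r=cv2.minAreaRect(w);print(name,len(c),cv2.boundingRect(c),r,"\n",cv2.boxPoints(r));return r
sl=rect((S<70)&(V>130)&roi,12,"slab")
vi=(H>115)&(H<140)&(S>90)&roi
ys,xs=np.nonzero(vi);print(len(xs))
rect(cv2.dilate(vi.astype(np.uint8),np.ones((1,1))),12,"frame")
w=ray("top",np.c_[xs,ys],12)[:,:2].astype(np.float32);r=cv2.minAreaRect(w);print("frameall",r)
red=((H<8)|(H>172))&(S>150)&(V>60)&roi
rt=rect(red,152,"red all@152")
rect(red&(V>170),152,"red bright@152")
cv2.imwrite("pics/crop.png",cv2.resize(im[115:250,250:400],None,fx=5,fy=5*0.88*1.0,interpolation=cv2.INTER_CUBIC))
E
```

```text
slab 21 (247, 114, 158, 169) ((577.6981201171875, -36.96247863769531), (318.55267333984375, 358.55157470703125), 77.78535461425781) 
 [[ 368.8 -154.7]
 [ 719.2 -230.6]
 [ 786.6   80.8]
 [ 436.2  156.6]]
541
frame 15 (294, 153, 67, 86) ((577.8092041015625, -37.292274475097656), (129.71676635742188, 189.782470703125), 77.71853637695312) 
 [[ 471.3  -80.5]
 [ 656.7 -120.9]
 [ 684.3    5.9]
 [ 498.9   46.3]]
frameall ((577.8092041015625, -37.292274475097656), (129.71676635742188, 189.782470703125), 77.71853637695312)
red all@152 17 (320, 134, 38, 24) ((659.032958984375, -60.539283752441406), (78.63775634765625, 39.47576141357422), 76.09308624267578) 
 [[ 630.4  -94. ]
 [ 668.7 -103.4]
 [ 687.6  -27.1]
 [ 649.3  -17.6]]
red bright@152 13 (320, 134, 38, 20) ((664.0037841796875, -61.3172607421875), (77.7293930053711, 29.852706909179688), 76.63951873779297) 
 [[ 640.5  -95.7]
 [ 669.5 -102.6]
 [ 687.5  -27. ]
 [ 658.5  -20.1]]
```

View pics/crop.png

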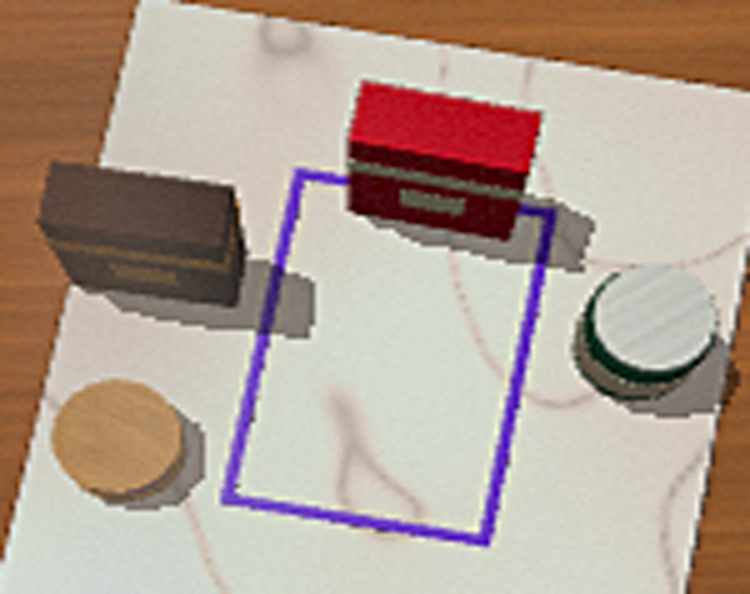

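drive_tool:
  increments:
    - [[-0.06,0.035,0,0,0,0.03,0],[-0.16,0.1,0,0,0,0.08,0],[-0.28,0.17,0,0,0,0.14,0],[-0.4,0.24,0,0,0,0.2,0],[-0.52,0.31,0,0,0,0.25,0],[-0.64,0.385,0,0,0,0.3,0],[-0.74,0.445,0,0,0,0.306,0],[-0.78,0.465,0,0,0,0.306,0],[-0.78,0.465,0,0,0,0.306,0]]

```text
clock: 1.0
position: [358.9, -460.9, 206.8]
tool_rot: [-0.362, -3.121, -0.0]
force: [0.1, 0.1, 0.7]
gripper_width: 0.238
grip_force: 0.0
```

```bash
cat > go.py <<'E'
from h import *
from scipy.spatial.transform import Rotation as R
import sys
np.set_printoptions(precision=3,suppress=True)
def to(*T):
    s=get_state();A=R.from_rotvec(s["tool_rot"])
    B=R.from_matrix(np.c_[[-.973,.231,0],[.231,.973,0],[0,0,-1]])
    print(s["clock"],s["position"],s["force"],s["gripper_width"],s["q"])
    print(A.inv().apply(np.array(T)-s["position"])/300,(A.inv()*B).as_rotvec()/(np.pi/2))
to(*map(float,sys.argv[1:]))
E
python3 go.py 738 -79 206
```

```text
1.0 [ 358.911 -460.948  206.835] [0.062 0.119 0.738] 0.23814466578917667 [-0.575  0.211 -0.194 -0.    -1.166 -1.227]
[-0.939  1.529  0.003] [ 0.    -0.     0.001]
```

drive_tool:
  increments:
    - [[-0.04,0.06,0,0,0,0,0],[-0.1,0.17,0,0,0,0,0],[-0.18,0.3,0,0,0,0,0],[-0.26,0.42,0,0,0,0,0],[-0.34,0.55,0,0,0,0,0],[-0.41,0.67,0,0,0,0,0],[-0.46,0.75,0,0,0,0,0],[-0.47,0.77,0,0,0,0,0]]

```text
clock: 1.8
position: [549.8, -269.1, 206.2]
tool_rot: [-0.364, -3.12, -0.0]
force: [0.4, -0.8, -0.0]
gripper_width: 0.007
grip_force: 0.0
```

drive_tool:
  increments:
    - [[-0.04,0.06,0,0,0,0,0],[-0.1,0.17,0,0,0,0,0],[-0.18,0.3,0,0,0,0,0],[-0.26,0.42,0,0,0,0,0],[-0.34,0.55,0,0,0,0,0],[-0.41,0.67,0,0,0,0,0],[-0.46,0.75,0,0,0,0,0],[-0.47,0.76,0,0,0,0,0],[-0.47,0.76,0,0,0,0,0],[-0.47,0.76,0,0,0,0,0]]

```text
clock: 2.8
position: [737.8, -82.2, 206.8]
tool_rot: [-0.368, -3.119, 0.0]
force: [0.8, -0.7, 0.6]
gripper_width: 0.008
grip_force: 0.0
```

```bash
python3 go.py 738 -79 136
python3 - <<'E'
from h import *
a=snapshot("scene")[130:330,180:480];cv2.imwrite("pics/s1.png",cv2.resize(a,None,fx=2.6,fy=2.6))
E
```

```text
2.8 [737.82 -82.16 206.76] [ 0.796 -0.743  0.559] 0.008238072262426923 [ 0.15   0.47   0.185  0.    -1.286 -1.956]
[0.002 0.01  0.236] [-0.    -0.    -0.001]
```

View pics/s1.png

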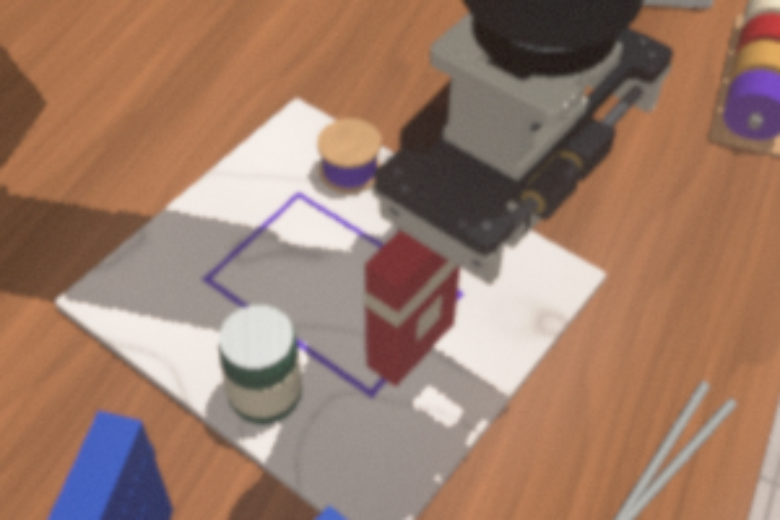

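The closed fingers hang behind the ruby carton (about (420,300) in the crop), and everything else is clear. I'll lower them now, then approach.

drive_tool:
  increments:
    - [[0,0.005,0.04,0,0,0,0],[0,0.01,0.1,0,0,0,0],[0,0.01,0.17,0,0,0,0],[0,0.01,0.22,0,0,0,0],[0,0.01,0.236,0,0,0,0],[0,0.01,0.236,0,0,0,0],[0.02,0.01,0.236,0,0,0,0],[0.06,0.01,0.236,0,0,0,0],[0.09,0.01,0.236,0,0,0,0],[0.11,0.01,0.236,0,0,0,0],[0.12,0.01,0.236,0,0,0,0],[0.12,0.01,0.236,0,0,0,0]]

```text
clock: 4.05
position: [704.0, -69.5, 136.8]
tool_rot: [0.366, 3.119, 0.0]
force: [0.6, 0.0, -0.5]
gripper_width: 0.002
grip_force: 0.0
```

```bash
python3 go.py 679.6 -65 136
python3 - <<'E'
from h import *
a=snapshot("top")[100:250,240:420];cv2.imwrite("pics/t1.png",cv2.resize(a,None,fx=4,fy=4))
E
```

```text
4.05 [704.024 -69.528 136.831] [ 0.563  0.015 -0.508] 0.0022665859922490626 [ 0.176  0.455 -0.002  0.    -1.113 -1.981]
[ 0.083 -0.004  0.003] [ 0.     0.001 -0.   ]
```

View pics/t1.png

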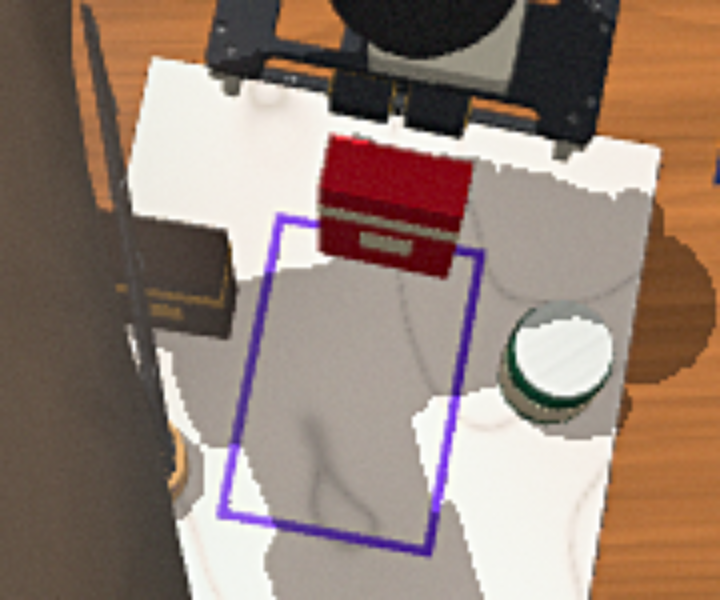

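The fingers are centred behind the carton (fingers about (400,105), carton top about (397,172)) with a gap of about 15 mm. Next is a slow push.

drive_tool:
  increments:
    - [[0.015,0,0,0,0,0,0],[0.03,0,0,0,0,0,0],[0.04,0,0,0,0,0,0],[0.05,0,0,0,0,0,0],[0.06,0,0,0,0,0,0],[0.07,0,0,0,0,0,0],[0.08,0,0,0,0,0,0],[0.09,0,0,0,0,0,0]]

```text
clock: 4.9
position: [677.6, -63.3, 136.2]
tool_rot: [0.366, 3.12, 0.0]
force: [0.6, 0.3, -0.3]
gripper_width: 0.006
grip_force: 0.0
```

```bash
python3 go.py 679.6 -65 136
python3 - <<'E'
from h import *
a=snapshot("top")[100:250,240:420];b=snapshot("scene")[170:320,240:420];cv2.imwrite("pics/t2.png",cv2.resize(np.hstack([a,b]),None,fx=2.2,fy=2.2))
E
```

```text
4.9 [677.579 -63.312 136.188] [ 0.61   0.316 -0.344] 0.005595701113621868 [ 0.193  0.415 -0.069 -0.    -1.087 -1.997]
[-0.008 -0.004  0.001] [ 0.  0. -0.]
```

View pics/t2.png

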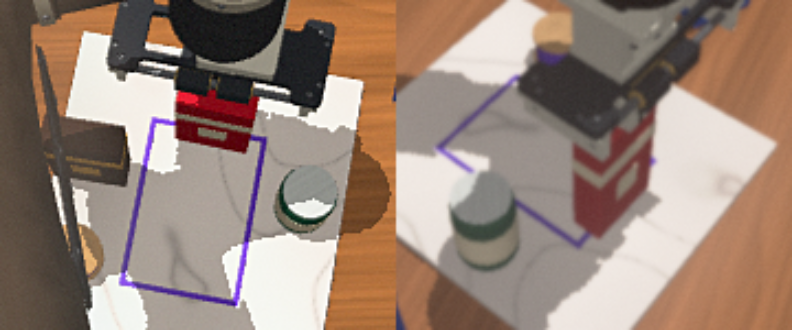

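The carton has begun to lean without its foot moving (foot about (600,235) in the right half). I'll go on.

drive_tool:
  increments:
    - [[0.01,0,0,0,0,0,0],[0.02,0,0,0,0,0,0],[0.03,0,0,0,0,0,0],[0.04,0,0,0,0,0,0],[0.05,0,0,0,0,0,0],[0.06,0,0,0,0,0,0],[0.07,0,0,0,0,0,0],[0.07,0,0,0,0,0,0]]

```text
clock: 5.8
position: [657.0, -58.5, 136.3]
tool_rot: [-0.366, -3.12, -0.0]
force: [-0.6, 0.9, -0.1]
gripper_width: 0.009
grip_force: 0.0
```

```bash
python3 go.py 679.6 -65 136
python3 - <<'E'
from h import *
a=snapshot("top")[100:250,240:420];b=snapshot("scene")[170:320,240:420];cv2.imwrite("pics/t3.png",cv2.resize(np.hstack([a,b]),None,fx=2.2,fy=2.2))
E
```

```text
5.8 [657.013 -58.458 136.27 ] [-0.585  0.872 -0.125] 0.008685920632718645 [ 0.206  0.383 -0.119 -0.    -1.069 -2.011]
[-0.078 -0.004  0.001] [ 0. -0. -0.]
```

View pics/t3.png

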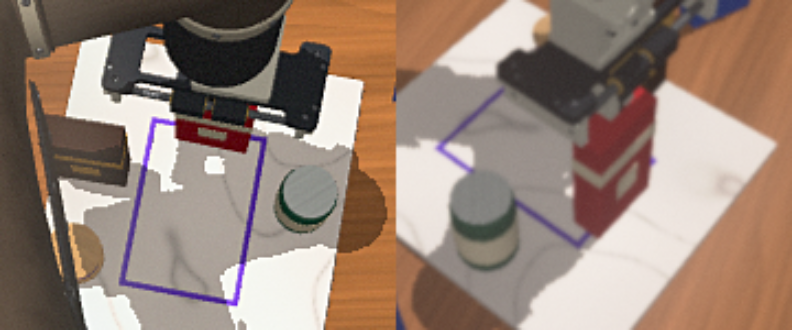

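The carton looks unmoved although the tool should be pressing it, so I'll check this with the model points overlaid.

Run:
```python
from h import *
from scipy.spatial.transform import Rotation as R
s=get_state();p=s["position"];A=R.from_rotvec(s["tool_rot"])
x=np.array([-.973,.231,0]);y=np.array([-.231,-.973,0]);c=np.array([664,-61.3,12])
C=[c+16*i*x+40*j*y+[0,0,k] for i in(-1,1) for j in(-1,1) for k in(0,140)]
T=[p,p+A.apply([0,0,14])]
o=[]
for n,(r0,c0) in dict(top=(115,300),scene=(190,290)).items():
    f=snapshot(n); a=cv2.resize(f[r0:r0+100,c0:c0+80],None,fx=5,fy=5,interpolation=cv2.INTER_CUBIC)
    for X,col in((C,(0,255,0)),(T,(0,255,255))):
        for q in proj(n,np.array(X)): cv2.circle(a,tuple(int(v) for v in (q-[c0,r0])*5),4,col,-1)
    o.append(a)
cv2.imwrite("pics/ov.png",np.hstack(o))
```

```text
(no output)
```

View pics/ov.png

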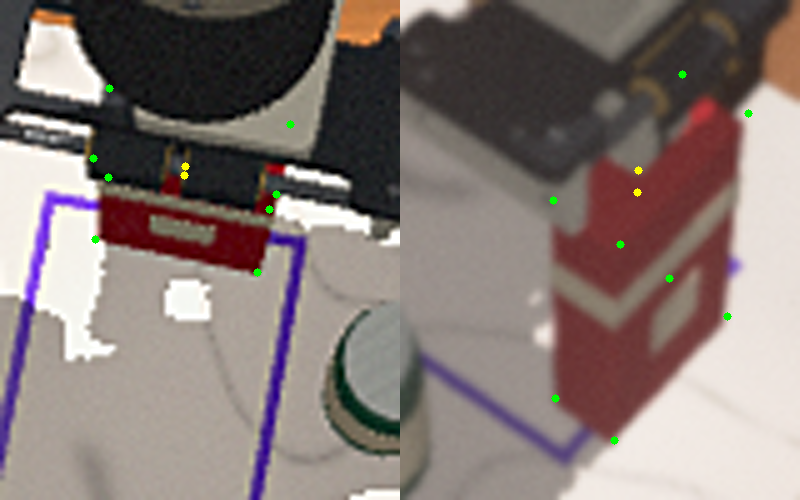

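Run:
```python
from h import *
for p in([737.8,-82.2,206.8],[704,-69.5,136.8],[677.6,-63.3,136.2],[657,-58.5,136.3]):
    p=np.array(p)
    for n in("scene","top"): print(n,p,"TCP",proj(n,p).round(1),"tip",proj(n,p-[0,0,14]).round(1))
a=cv2.imread("pics/s1.png")
print(get_state()["force"],get_state()["ft_torque"])
i0=cv2.imread("pics/scene0.png");i1=snapshot("scene")
cv2.imwrite("pics/cmp.png",cv2.resize(np.hstack([i0[195:295,300:380],cv2.resize(a,(300,200),interpolation=cv2.INTER_AREA)[50:150,120:220],i1[195:295,300:380]]),None,fx=3,fy=3,interpolation=cv2.INTER_CUBIC))
```

```text
scene [737.8 -82.2 206.8] TCP [[375.8 224.8]] tip [[375.  229.7]]
top [737.8 -82.2 206.8] TCP [[348.3 101.1]] tip [[347.9 103.6]]
scene [704.  -69.5 136.8] TCP [[357.8 236.6]] tip [[357.4 240.9]]
top [704.  -69.5 136.8] TCP [[341.4 127.7]] tip [[341.1 129.7]]
scene [677.6 -63.3 136.2] TCP [[346.3 229.5]] tip [[346.  233.9]]
top [677.6 -63.3 136.2] TCP [[339.  139.4]] tip [[338.7 141.2]]
scene [657.  -58.5 136.3] TCP [[337.6 224. ]] tip [[337.4 228.4]]
top [657.  -58.5 136.3] TCP [[337.1 148.5]] tip [[336.9 150.3]]
[-0.21058867  0.52773071 -0.12932259] [-0.09485548 -0.04349813  0.04580073]
```

View pics/cmp.png

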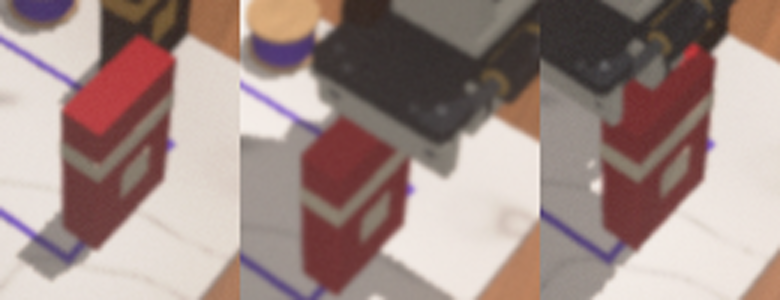

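The pictures show the carton unmoved and no contact force, so the real fingertips seem to pass just over its top, higher than nominal. I'll back off, then measure the tip in clear view at two heights.

drive_tool:
  increments:
    - [[-0.03,0,0,0,0,0,0],[-0.1,0,0,0,0,0,0],[-0.18,0,0,0,0,0,0],[-0.25,0,0,0,0,0,0],[-0.27,0,0,0,0,0,0],[-0.27,0,0,0,0,0,0],[-0.27,0,0,0,0,0,0]]

```text
clock: 6.75
position: [735.7, -77.3, 135.8]
tool_rot: [-0.367, -3.119, -0.0]
force: [-0.3, -0.4, 0.1]
gripper_width: 0.009
grip_force: 0.0
```

```bash
cat > mon.py <<'E'
from h import *
import sys
s=get_state();p=s["position"];print(s["clock"],p,s["force"],s["gripper_width"])
o=[]
for n in("scene","top"):
    f=snapshot(n);u=proj(n,np.array([p-[0,0,z] for z in(0,14)]))
    c=np.round(u[1]).astype(int);a=f[c[1]-24:c[1]+24,c[0]-32:c[0]+32]
    a=cv2.resize(a,None,fx=6,fy=6,interpolation=cv2.INTER_CUBIC)
    for q in u: cv2.circle(a,tuple(int(v) for v in (q-c+[32.5,24.5])*6),3,(0,255,255),1)
    o.append(a)
cv2.imwrite(sys.argv[1],np.hstack(o))
E
python3 mon.py pics/m1.png
```

```text
6.75 [735.66313527 -77.26739731 135.76679671] [-0.34345947 -0.3875444   0.05567556] 0.009174701932466764
```

drive_tool:
  increments:
    - [[0,0,0.03,0,0,0,0],[0,0,0.07,0,0,0,0],[0,0,0.1,0,0,0,0],[0,0,0.1,0,0,0,0],[0,0,0.1,0,0,0,0]]

```text
clock: 7.35
position: [735.9, -77.4, 105.6]
tool_rot: [-0.366, -3.119, 0.001]
force: [-0.1, -0.2, 0.4]
gripper_width: 0.004
grip_force: 0.0
```

```bash
python3 mon.py pics/m2.png; python3 -c "
import cv2,numpy as np;cv2.imwrite('pics/m.png',np.vstack([cv2.imread('pics/m1.png'),cv2.imread('pics/m2.png')]))"
```

```text
7.35 [735.93506149 -77.35973487 105.56875424] [-0.12403574 -0.23771814  0.36237581] 0.0037862706176921977
```

View pics/m.png

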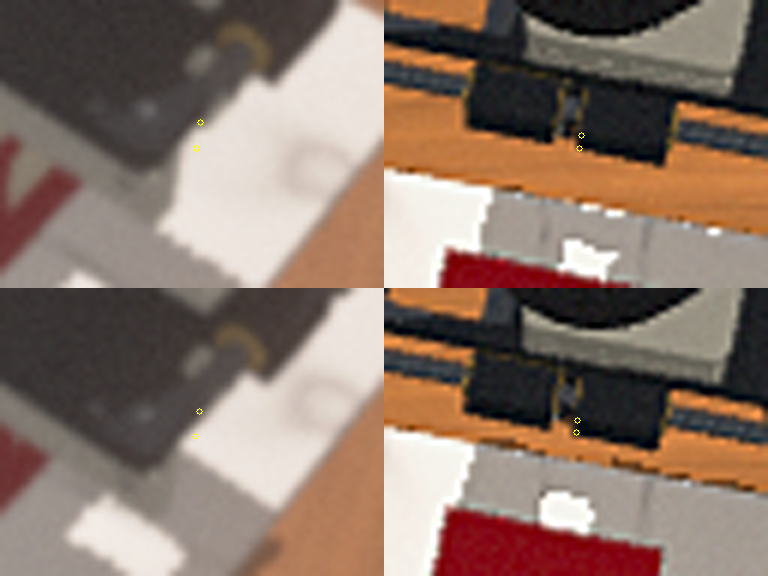

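Run:
```python
from h import *
np.set_printoptions(precision=1,suppress=True)
tx=np.array([-.973,.231,0]);ty=np.array([.231,.973,0])
p=np.array([735.7,-77.3,135.8])
for n in("scene","top"):
    c=np.round(proj(n,p-[0,0,14])[0]).astype(int)
    def pic(X): return (proj(n,X)[0]-c+[32.5,24.5])*6+([0,0] if n=="scene" else [384,0])
    for i in(-39,39):
        for j in(-96.5,96.5): print(n,i,j,pic(p+i*tx+j*ty+[0,0,52]))
# prongs in t1, top view
for z in(120,150,188,220): print(z,ray("top",[[297.5,121.2],[380.7,137.5]],z), "TCP 704,-69.5")
```

```text
scene -39 -96.5 [131.9 319.4]
scene -39 96.5 [ 502.5 -109.9]
scene 39 -96.5 [-95.2 164. ]
scene 39 96.5 [ 287.6 -227.3]
top -39 -96.5 [878.   33.6]
top -39 96.5 [342.8 -70.3]
top 39 -96.5 [838.4 241.2]
top 39 96.5 [296.2 134.1]
120 [[ 727.6   27.3  120. ]
 [ 684.3 -156.9  120. ]] TCP 704,-69.5
150 [[ 717.1   26.1  150. ]
 [ 675.  -152.9  150. ]] TCP 704,-69.5
188 [[ 703.7   24.6  188. ]
 [ 663.2 -147.9  188. ]] TCP 704,-69.5
220 [[ 692.5   23.3  220. ]
 [ 653.3 -143.6  220. ]] TCP 704,-69.5
```

The body corner in the scene view sits about 15 px higher than nominal. That fits tips roughly 30 mm higher than stated, so a TCP height of 106 puts the tips near 110 above the slab. Even at the nominal 80 mm, a push would tip the carton rather than slide it. I'll approach slowly and track the cream patch numerically.

```bash
cat > trk.py <<'E'
from h import *
s=get_state();print(s["clock"],s["position"].round(1),s["force"].round(2))
for n,(a,b,c,d) in dict(scene=(195,295,270,385),top=(125,245,290,370)).items():
    f=snapshot(n);H,S,V=cv2.split(cv2.cvtColor(f[a:b,c:d],cv2.COLOR_BGR2HSV))
    m=(((H<8)|(H>170))&(S>130)&(V>40)).astype(np.uint8)
    k,l,st,ce=cv2.connectedComponentsWithStats(m)
    for i in range(1,k):
        if st[i,4]>40: print(n,"red box",st[i,:2]+[c,a],st[i,2:],(ce[i]+[c,a]).round(1))
E
python3 trk.py
```

```text
7.45 [736.5 -77.4 106.5] [0.26 1.16 0.3 ]
scene red box [322 207] [ 27  34 306] [337.3 221.2]
scene red box [322 251] [ 22  25 311] [330.2 263.6]
top red box [320 134] [ 38  24 654] [338.4 145.5]
top red box [320 154] [ 34  16 263] [335.9 161.4]
```

drive_tool:
  increments:
    - [[0.03,0,0,0,0,0,0],[0.07,0,0,0,0,0,0],[0.11,0,0,0,0,0,0],[0.13,0,0,0,0,0,0],[0.14,0,0,0,0,0,0],[0.15,0,0,0,0,0,0],[0.16,0,0,0,0,0,0],[0.17,0,0,0,0,0,0],[0.18,0,0,0,0,0,0],[0.18,0,0,0,0,0,0]]

```text
clock: 8.55
position: [683.4, -64.7, 106.1]
tool_rot: [-0.366, -3.12, -0.0]
force: [-0.1, 0.1, 0.2]
gripper_width: 0.004
grip_force: 0.0
```

```bash
python3 trk.py
```

```text
8.55 [683.4 -64.7 106.1] [-0.1   0.11  0.19]
scene red box [320 249] [ 20  23 212] [327.5 260.4]
top red box [319 141] [ 39  20 460] [337.9 151. ]
top red box [320 156] [ 34  14 192] [335.8 162.7]
```

drive_tool:
  increments:
    - [[0.01,0,0,0,0,0,0],[0.02,0,0,0,0,0,0],[0.03,0,0,0,0,0,0],[0.04,0,0,0,0,0,0],[0.04,0,0,0,0,0,0]]

```text
clock: 9.15
position: [671.5, -61.9, 106.3]
tool_rot: [-0.366, -3.12, -0.0]
force: [0.1, -0.8, 0.3]
gripper_width: 0.011
grip_force: 0.0
```

```bash
python3 trk.py
```

```text
9.15 [671.5 -61.9 106.3] [ 0.11 -0.81  0.31]
scene red box [340 233] [12 27 87] [347.  244.9]
scene red box [317 247] [ 20  25 194] [326.3 257.6]
top red box [318 147] [ 38  23 513] [336.5 157.4]
```

The bottom row stays at 170 while the top moves down, so it is tipping and not sliding. I'll continue.

drive_tool:
  increments:
    - [[0.01,0,0,0,0,0,0],[0.02,0,0,0,0,0,0],[0.03,0,0,0,0,0,0],[0.04,0,0,0,0,0,0],[0.05,0,0,0,0,0,0],[0.05,0,0,0,0,0,0],[0.05,0,0,0,0,0,0]]

```text
clock: 9.95
position: [657.4, -58.5, 106.3]
tool_rot: [0.366, 3.12, 0.0]
force: [-0.1, -0.1, -0.3]
gripper_width: 0.006
grip_force: 0.0
```

```bash
python3 trk.py
```

```text
9.95 [657.4 -58.5 106.3] [-0.05 -0.13 -0.26]
scene red box [272 216] [ 18  23 210] [280.4 227. ]
scene red box [289 232] [ 52  34 813] [313.9 247.5]
top red box [312 162] [  40   43 1076] [331.7 182. ]
top red box [307 205] [ 36  22 536] [324.4 215.8]
```

It has fallen. I'll retreat, raise the tool and measure.

drive_tool:
  increments:
    - [[-0.04,0,0,0,0,0,0],[-0.12,0,-0.02,0,0,0,0],[-0.2,0,-0.1,0,0,0,0],[-0.25,0,-0.2,0,0,0,0],[-0.27,0,-0.3,0,0,0,0],[-0.27,0,-0.35,0,0,0,0],[-0.27,0,-0.35,0,0,0,0]]

```text
clock: 10.75
position: [737.6, -77.5, 213.6]
tool_rot: [0.366, 3.116, 0.001]
force: [0.5, -0.8, 1.3]
gripper_width: 0.009
grip_force: 0.0
```

Run:
```python
from h import *
np.set_printoptions(precision=1,suppress=True)
i0=cv2.imread("pics/top0.png");im=snapshot("top");print(get_state()["position"])
H,S,V=cv2.split(cv2.cvtColor(im,cv2.COLOR_BGR2HSV))
m=(((H<8)|(H>170))&(S>130)&(V>40)).astype(np.uint8);m[:115]=0;m[260:]=0;m[:,:285]=0;m[:,:]*=1;m[:,375:]=0
m=cv2.morphologyEx(m,cv2.MORPH_OPEN,np.ones((2,2),np.uint8))
ys,xs=np.nonzero(m);print(xs.min(),xs.max(),ys.min(),ys.max(),len(xs))
for z in(12,44):
    w=ray("top",np.c_[xs,ys],z)[:,:2].astype(np.float32);r=cv2.minAreaRect(w);b=cv2.boxPoints(r)
    d=b-[577.8,-37.3];print(z,r,np.c_[d@[-.977,.2127],d@[-.2127,-.977]])
# unchanged neighbours: dark, spool, tin
for nme,(x,y,w,h) in dict(dark=(256,150,45,38),spool=(256,198,34,32),tin=(362,172,36,36)).items():
    t=i0[y:y+h,x:x+w];R=cv2.matchTemplate(im[y-8:y+h+8,x-8:x+w+8],t,cv2.TM_CCOEFF_NORMED);print(nme,cv2.minMaxLoc(R)[1::2])
```

```text
[736.5 -77.2 211.6]
308 352 163 227 1618
12 ((578.903564453125, -42.768943786621094), (81.30272674560547, 147.0146026611328), 76.25536346435547) [[ 72.3  43.9]
 [-74.7  47.6]
 [-76.8 -33.6]
 [ 70.2 -37.4]]
44 ((572.76953125, -42.012359619140625), (79.08721160888672, 143.0084228515625), 76.25537109375) [[ 76.4  43.4]
 [-66.6  47. ]
 [-68.6 -32. ]
 [ 74.4 -35.7]]
dark (0.7418002486228943, (8, 8))
spool (0.2757415175437927, (9, 9))
tin (0.8394949436187744, (8, 8))
```

```bash
python3 -c "
from plant import job_done;print(job_done())"
```

```text
the job is handed in; nothing more can be done
None
```

The ruby carton was tipped over its bottom edge without measurable sliding and lies flat inside the violet frame, with at least 10 mm clearance on every side; the dark carton and the tin did not move, and the spool was hidden or shaded in the last check but nothing touched it. The first push, at the nominal height, passed over the carton without contact, so I lowered the tool 30 mm and pushed again; the job was handed in soon after 10.75 s.

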